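Draw out the extendable ratchet to its second stop and hold it

TASK

The socket of the extendable ratchet already sits on the cartridge nut of the basin mixer in the vice, and the nut will need the long handle. Press the red release button, draw the handle straight out past its first stop to the second stop (as far as it goes), and let the button spring back out there so that the handle locks. Finish with the gripper holding the black rubber grip, ready for the turn: do not let go, do not swing the ratchet round yet, and leave the other things on the liner where they are.

Things in the scene. Friction and masses are not known exactly. Their poses are not given: they have to be found in the camera images.
- pivot (a point): centre of the ratchet's round steel head (33 mm across, 20 mm thick), on the upright turning axis of the socket and at the height of the handle's centre line, about 163 mm above the work surface. The handle is level and runs out from here along this point's own -x axis. The ratchet cannot lift off: socket, mixer and vice stay put.
- collar (a point): centre of the steel lock collar (44 mm long along the handle, 26 mm wide, 20 mm high) at the front of the sliding handle; moves with it. 85 mm from the pivot when stowed, 130 mm at the first stop, 175 mm at the second. Own -x axis points outward along the handle, z up. To be pinched from above across the handle (32 mm over collar and button): the pinch pushes the button in.
- button_face (a point): centre of the red release button's outer face (14 mm along the handle, 12 mm high). The button stands 6 mm proud of the middle of the collar's side that looks along the own -y axis, 19 mm from the handle's centre line; it is pressed along own +y, flush with the collar. The collar's opposite side is plain.
- rubber_grip: black ribbed rubber grip, 96 mm long, 24 mm wide and 24 mm high, the rear part of the sliding handle; origin at its centre, on the handle's centre line 75 mm farther out than the collar's centre (160 mm from the pivot stowed, 250 mm at the second stop). Own -x axis points outward along the handle, z up.
- handle (a joint): how far the handle is drawn out, m: 0 stowed (locked), 0.045 first stop, 0.090 second stop and end of travel (0.0905 at most). Slides with about 2.5 N of friction. With the button out it locks within 1 mm at each of the three; with the button let go in between, the lock rides on the shaft and drops in at the next stop it comes to.
- release_button (a joint): how far the button is pressed, m: 0 out (springs back by itself), 0.006 flush with the collar; the lock is free beyond about 0.0045. About 3 N to start, 6.6 N fully in. Rests at about 0.004 while the lock rides between two stops.
- ratchet (a joint): swing of the whole ratchet about the upright axis of the nut, rad, positive counter-clockwise from above, 0 straight ahead of the vice; starts anywhere from -0.2 to 0.2. Moves stiffly (0.9 N m) and stays where it is left.
- shaft_root (a point): point on the ratchet's bare steel shaft 45 mm out from the pivot; it moves only when the ratchet is swung (1 mm for 0.022 rad).
- mixer: fixed unit: blue bench vice with orange soft jaws (150 x 84 mm base, jaws 60 mm high) holding a chrome basin mixer, 47 mm across, with its spout to the own -y side up to 100 mm above the liner, a dark socket on top. Origin on the liner below the pivot; the vice's screw points along own +x, to 139 mm from the origin, handle side is own -x.
- flush_plate: bystander: chrome flush plate with two push buttons lying flat, 164 x 246 x 14 mm, origin under its centre
- bottle_trap: bystander: white plastic bottle trap standing upright, 68 mm across, 150 mm high, outlet reaching 78 mm to own -y; origin under its centre
- cartridge: bystander: new stainless mixer cartridge standing upright, 35 mm across, 64 mm high; origin under its centre
- pliers: bystander: blue-handled pliers lying flat, about 190 mm long along own x, 64 mm wide, 16 mm high; origin at mid length, underneath

How it is judged:
By the outcome, as a careful person would: the job done as asked, in the order asked, and still so for the second after the job is handed in, while the arm keeps its last pose, push and grip.
It also fails if it takes over 38 s, if anything falls off the work surface, if the arm or the gripper's body presses on something with over 40 N, if the wrist force passes 120 N, or if a joint passes its speed limit or range.

ROBOT

A 6-joint arm with a two-finger parallel gripper is mounted at the origin on the work surface. World frame = base frame: x ahead of the robot, y to its left, z up, the work surface at z = 0. Lengths are in mm, angles in degrees, forces in N, time in s.
With the tool pointing down it reaches from about 375 to 975 mm from the base axis. Payload 3.8 kg.
Tool frame: the origin (TCP) lies between the finger pads; the fingertips stand 22 mm ahead of it and the grasp point (between the pads) lies 3 mm ahead of it (robot.tip_extent is the distance from the TCP to the fingertips, in mm); x points along the fingers, z is the direction in which the jaws open and shut, and the axes are right-handed (so a half turn about x gives the same grasp; the last joint's range is limited). The gripper opens to 85 mm and grips with 20 to 120 N. Pads are 22 mm wide; open, the fingers measure 114 mm over their backs; the gripper's body (76 mm by 85 mm) begins 54 mm behind the grasp point. The pads swing forward as they close: fully open they stand 13 mm farther back than shut.
Start: joints at [-74.708, 15.12, 91.902, -0, 72.978, -2.114], TCP at [201.92, -644.086, 253.28] pointing down, gripper open.
Joint ranges: [-150.88, 150.88], [-54.13, 125.18], [17.81, 147.31], [-75.09, 255.09], [0, 152.58], [-146.25, 146.25]. Speed limits (degrees/s): [147.25, 147.25, 180, 180, 180, 180].

INTERFACE

Orientations are given as [roll, pitch, yaw] about the fixed x, y, z axes, in that order (R = Rz(yaw) Ry(pitch) Rx(roll)).
In Python, from bench import robot, optics gives the robot as it stands.
- The arm moves only by the shell command python3 -m inch 'ROWS' [OPENING] [FORCE]. ROWS is JSON, a list of rows, each a list of 2 entries, a list of its own where there are three numbers: the shift along the tool's x, y, z in m, then the turn, a rotation vector about the tool's x, y, z in rad. In form: [[[dx, dy, dz], [ax, ay, az]], ...]. A call has 1 to 8 rows; each row is the pose to reach, as a shift and turn from the pose commanded when the call began, along the tool's axes at that moment; what a row does not reach only later rows make up. A row lasts 1/10 s, in which the tool goes at most 50 mm and 8.59 degrees, less where a joint would pass 70% of its speed; a pose out of reach is approached as far as the arm can. A call with a gripper value outside its range is refused whole. OPENING is the opening, from 0 (shut) to 1 (fully open), set as the call begins (- or left out, the last holds). The fingers move at their own pace and stop on an object; FORCE is the grip in N (left out, the last holds). Time passes only in rows, so rows that repeat a pose let the fingers close. It gives the time, the measured TCP pose, the force and the opening at its end, in the units of the state.
- robot.get_obs(): the state, without advancing time (a new reading comes with each control period).
- optics.get_image(name): name is "scene" or "top"; returns a dict with "color" (420x560x3 uint8, red, green, blue), "fx", "fy", "cx", "cy" (pixels), "dist_coeffs" ([k1, k2, p1, p2, k3] as OpenCV has them; the pictures are not rectified), "extrinsics" (4x4, takes a point from world to camera coordinates). Camera axes: x right, y up, looking along -z (the intrinsics and any distortion apply to the point x, -y, -z); pixel columns grow to the right and rows downward; lengths in mm; the calibration is good to about 2 mm. A picture is of the moment at which its call begins. There is no depth.
- robot.close_job(): hands the job in, once; it reports no verdict.
Trained networks look in a picture, given as the dict that the camera call returned (one of the last four; its "shot" number tells which), for a name from the list of things; names that differ only in an ending like _2 or _b are one class to them, and where a whole thing is asked for, a point or a joint stands for the part that bears it (a point fixed in the world has none). Each returns a list of dicts, best first, with "confidence" (0 to 1); they miss things now and then, are a little off and sometimes report something else, mostly with a low value. They report only what shows in the picture. A call takes as long as a camera call.
- optics.masks_of(picture, thing): "region" (420x560 bool, what is visible of it) and "rect" ([left, top, width, height] in pixels, round what is visible of it).
- optics.pinpoint(picture, thing): "pixel" ([column, row] in pixels: a listed point, or the origin of a listed thing).
The state is a dict: "time": time; "qpos": joint angles; "joint_velocities": joint speeds; "tau": joint torques, N m; "position": TCP position; "tcp_rot": TCP orientation; "ft_force": force on the tool from outside, world axes, zero at the start; "moment": the same for the moment, N m; "opening": finger opening in mm.
Only numpy, scipy, OpenCV 4.12 (cv2) and the standard library are available. Lean on these libraries where they do the work, as an engineer would, in place of code of your own. Each camera call takes 0.05 s, during which the arm holds its last target.

## Working session

There is one attempt and no reset: what is moved stays moved. The work goes in short steps, Python scripts to look and compute and a shell command to move; the robot and the scene stay as the last step left them, time stands still between calls to the robot, and variables do not carry over. Pictures are saved under pics/ and viewed, and the job is handed in when it is done.

```bash
mkdir -p pics; ls; cat > h.py <<'E'
import numpy as np, cv2
from bench import robot, optics
from scipy.spatial.transform import Rotation as Rn
def ray(p,px):
    K=np.array([[p['fx'],0,p['cx']],[0,p['fy'],p['cy']],[0,0,1.]])
    u=cv2.undistortPoints(np.array([[px]],float),K,np.array(p['dist_coeffs'],float))[0,0]
    E=np.array(p['extrinsics']);R=E[:3,:3];t=E[:3,3]
    d=R.T@np.array([u[0],-u[1],-1.]);return -R.T@t,d/np.linalg.norm(d)
def atz(p,px,z):
    o,d=ray(p,px);return o+d*(z-o[2])/d[2]
def tri(p1,a,p2,b):
    A=np.zeros((3,3));v=np.zeros(3);L=[ray(p1,a),ray(p2,b)]
    for o,d in L:
        M=np.eye(3)-np.outer(d,d);A+=M;v+=M@o
    x=np.linalg.solve(A,v);return x,[round(float(np.linalg.norm((np.eye(3)-np.outer(d,d))@(x-o))),1) for o,d in L]
def proj(p,X):
    K=np.array([[p['fx'],0,p['cx']],[0,p['fy'],p['cy']],[0,0,1.]])
    E=np.array(p['extrinsics']);c=E[:3,:3]@np.array(X,float)+E[:3,3]
    q,_=cv2.projectPoints(np.array([[c[0],-c[1],-c[2]]]),np.zeros(3),np.zeros(3),K,np.array(p['dist_coeffs'],float));return q[0,0]
def save(p,n): cv2.imwrite('pics/'+n+'.png',p['color'][:,:,::-1])
E
python3 - <<'E'
from h import *
s=optics.get_image('scene');t=optics.get_image('top');save(s,'s0');save(t,'t0')
print(robot.get_obs())
for n in ['pivot','collar','button_face','rubber_grip','shaft_root']:
    a=optics.pinpoint(s,n)[:2];b=optics.pinpoint(t,n)[:2]
    print(n,[(x['pixel'],round(x['confidence'],2)) for x in a],[(x['pixel'],round(x['confidence'],2)) for x in b])
    if a and b: print(tri(s,a[0]['pixel'],t,b[0]['pixel']))
    if b: print(atz(t,b[0]['pixel'],163))
E
```

```text
pics
{'time': 0.1, 'qpos': array([-7.47054879e+01,  1.51674609e+01,  9.19721967e+01,  2.97649358e-04,
        7.29785798e+01, -2.11407568e+00]), 'joint_velocities': array([ 0.15196393, -0.01175864, -0.12760733,  0.0735783 , -0.06245692,
        0.02818639]), 'tau': array([ 4.50251555e-04, -5.16704679e+01, -3.68589306e+01, -5.14238798e-05,
        6.34178767e-03, -4.85758608e-05]), 'position': array([ 201.78941577, -643.492812  ,  252.06730461]), 'tcp_rot': array([177.74809449,  89.8817622 , 105.15659481]), 'ft_force': array([ 0.10698994,  0.45764103, -0.18953521]), 'moment': array([-0.01283651, -0.03071731,  0.01779351]), 'opening': 85.53598992095932}
pivot [([374.2, 179.5], 0.87), ([160.9, 343.3], 0.61)] [([192.0, 166.0], 0.79)]
(array([641.64278284, 208.32049541, 163.45463719]), [7.6, 7.6])
[645.01227925 215.52172369 163.        ]
collar [([340.3, 192.7], 0.9)] [([236.3, 164.6], 0.85), ([190.5, 168.6], 0.49)]
(array([647.94100965, 124.504641  , 157.64420819]), [3.5, 3.5])
[648.39894341 127.21792704 163.        ]
button_face [([343.6, 196.2], 0.49)] []
rubber_grip [([309.4, 201.8], 0.84)] [([275.6, 156.4], 0.8)]
(array([663.75956937,  47.69617154, 169.18407475]), [1.1, 1.1])
[665.42486465  48.81167    163.        ]
shaft_root [([360.5, 186.2], 0.7)] [([217.7, 165.0], 0.81), ([272.7, 155.3], 0.28)]
(array([647.79883286, 164.86682696, 161.38117747]), [0.3, 0.3])
[647.36250263 164.33183208 163.        ]
```

View pics/s0.png

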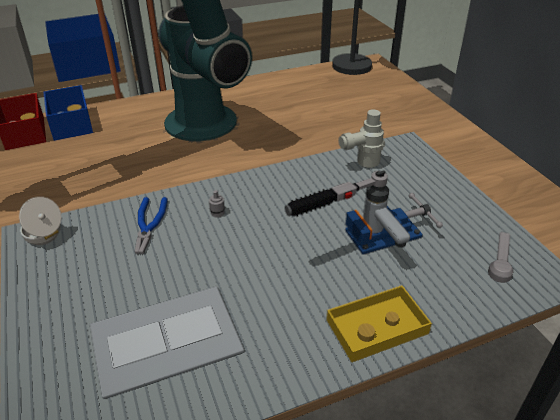

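View pics/t0.png

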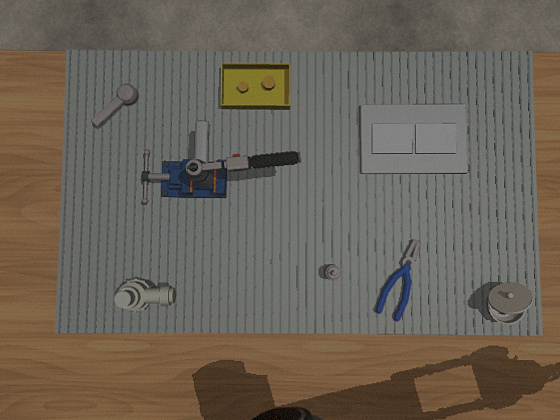

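The scene view shows the handle from the head at (380,178) to the grip end at (288,210). In the top view the head is at (194,167), the collar near (237,162) with the red button on its upper (world +x) side at (236,155), and the grip runs to (298,158). I'll zoom in next.

```bash
python3 - <<'E'
from h import *
s=optics.get_image('scene');t=optics.get_image('top')
a=t['color'][130:200,170:310,::-1];b=s['color'][150:230,270:410,::-1]
im=np.vstack([cv2.resize(a,None,fx=5,fy=4.2857*5/5*1.1667,interpolation=cv2.INTER_CUBIC)[:290],]) if 0 else cv2.resize(a,None,fx=5,fy=5,interpolation=cv2.INTER_CUBIC)
cv2.imwrite('pics/t1.png',im);cv2.imwrite('pics/s1.png',cv2.resize(b,None,fx=5,fy=5,interpolation=cv2.INTER_CUBIC))
m=optics.masks_of(t,'rubber_grip');print([(x['rect'],x['confidence']) for x in m])
if m:
    ys,xs=np.nonzero(m[0]['region']);P=np.c_[xs,ys].astype(float);
    r=cv2.minAreaRect(P.astype(np.float32));bx=cv2.boxPoints(r);print(r,P.mean(0))
    W=np.array([atz(t,q,163)[:2] for q in P]);c=W.mean(0);u=np.linalg.svd(W-c)[2][0];print(c,np.degrees(np.arctan2(u[1],u[0])), np.ptp((W-c)@u))
m=optics.masks_of(t,'button_face');print([(x['rect'],x['confidence']) for x in m])
hsv=cv2.cvtColor(t['color'],cv2.COLOR_RGB2HSV);c=t['color'].astype(int)
red=(c[...,0]>c[...,1]+50)&(c[...,0]>c[...,2]+50)
ys,xs=np.nonzero(red[140:175,215:260]);print(xs+215,ys+140)
for n in ['pivot','collar','rubber_grip','shaft_root']:
    q=optics.pinpoint(t,n);q2=optics.pinpoint(s,n); print(n,q[0]['pixel'],q2[0]['pixel'],tri(s,q2[0]['pixel'],t,q[0]['pixel']))
E
```

```text
[([247.1, 150.6, 54.5, 15.5], 0.72), ([185.5, 149.8, 112.8, 27.0], 0.21)]
((274.0395812988281, 159.29005432128906), (14.457113265991211, 50.622413635253906), 82.23483276367188) [273.58358663 159.32674772]
[659.48316761  52.79968663] -84.22103220313535 101.05804675707682
[]
[234 235 236 237 238 233 234 235 236 237 238 215] [154 154 154 154 154 155 155 155 155 155 155 161]
pivot [191.8, 168.2] [376.9, 180.1] (array([639.4723596 , 212.69880689, 158.50479868]), [4.3, 4.3])
collar [236.4, 164.1] [344.1, 193.2] (array([650.55496946, 127.66380931, 156.77508356]), [0.0, 0.0])
rubber_grip [275.7, 157.8] [311.5, 199.6] (array([661.48391767,  49.97876183, 171.84447114]), [1.7, 1.7])
shaft_root [218.2, 166.0] [362.2, 187.2] (array([647.46936099, 166.54592216, 157.77699242]), [2.7, 2.7])
```

View pics/t1.png

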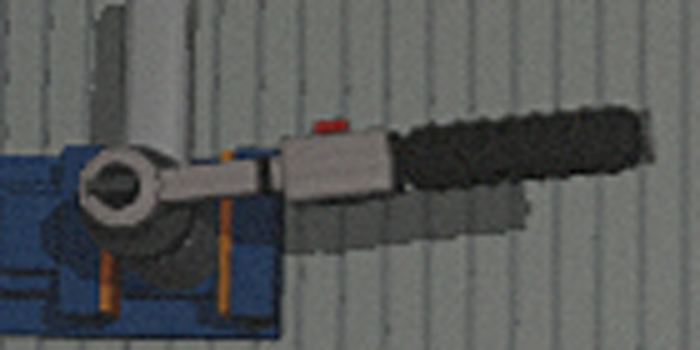

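View pics/s1.png

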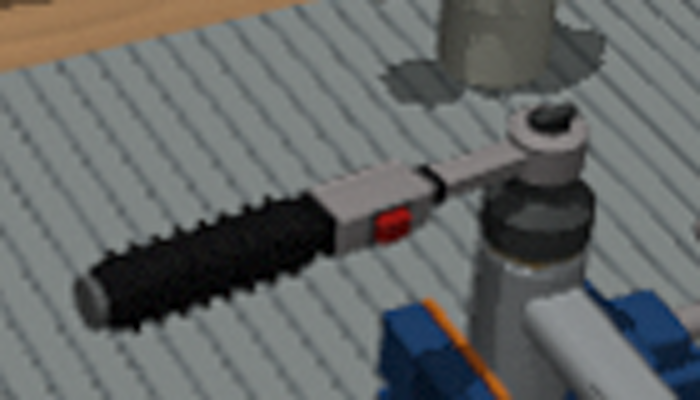

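```bash
python3 - <<'E'
from h import *
t=optics.get_image('top')
f=lambda x,y:(x/5+170-.4,y/5+130-.4)
for n,q,z in [('head',(119,188),173),('collar front mid',(285,169),173),('collar rear mid',(390,160),173),('rear end',(648,137),163),('grip mid',(522,148),163+12*0.0),('button',(331,127),163),('neck',(258,177),168)]:
    print(n,f(*q),atz(t,f(*q),z).round(1))
R=Rn.from_euler('xyz',robot.get_obs()['tcp_rot'],degrees=True).as_matrix();print(R.round(3))
E=np.array(t['extrinsics']);print(-E[:3,:3].T@E[:3,3])
E
```

```text
head (193.4, 167.2) [640.8 210.7 173. ]
collar front mid (226.6, 163.4) [648.8 145.4 173. ]
collar rear mid (247.6, 161.6) [652.7 103.9 173. ]
rear end (299.20000000000005, 157.0) [664.5   1.6 163. ]
grip mid (274.0, 159.2) [659.7  52.  163. ]
button (235.79999999999998, 155.0) [667.8 128.5 163. ]
neck (221.2, 165.0) [646.5 156.7 168. ]
[[-0.     0.954  0.299]
 [ 0.     0.299 -0.954]
 [-1.    -0.    -0.   ]]
[ 479.17523949   31.84261096 1084.54996362]
```

```bash
cat >> h.py <<'E'
PIV=np.array([640.8,210.7]);TH=np.radians(6.3)
D=lambda:np.array([np.sin(TH),-np.cos(TH)])
def goal(r,z,off=0,yaw=None):
    "grasp above handle point r mm from pivot, TCP z; print shift (m) and rotvec in tool axes"
    o=robot.get_obs();R=Rn.from_euler('xyz',o['tcp_rot'],degrees=True).as_matrix()
    n=np.array([np.cos(TH),np.sin(TH),0]);T=np.r_[PIV+D()*r+n[:2]*off,z]
    xz=np.array([0,0,-1.]);Rt=np.c_[xz,np.cross(n,xz),n]
    rv=Rn.from_matrix(R.T@Rt).as_rotvec();sh=R.T@(T-o['position'])/1000
    print('t',o['time'],'pos',o['position'].round(1),'target',T.round(1),'shift',sh.round(4),'rv',rv.round(4),'open',round(o['opening'],1),'F',o['ft_force'].round(1),'M',o['moment'].round(2));return sh,rv
E
python3 -c "
from h import *
goal(85,250)"
```

```text
t 1.25 pos [ 201.9 -644.1  253.3] target [650.1 126.2 250. ] shift [ 0.0033  0.6581 -0.6009] rv [-1.377 -0.    -0.   ] open 85.2 F [-0.1  0.2 -0.1] M [-0.   -0.02  0.02]
```

```bash
python3 -m inch '[[[0,0.015,-0.014],[-0.04,0,0]],[[0,0.045,-0.041],[-0.12,0,0]],[[0,0.08,-0.073],[-0.22,0,0]],[[0,0.115,-0.105],[-0.32,0,0]],[[0,0.15,-0.137],[-0.42,0,0]],[[0,0.185,-0.169],[-0.52,0,0]],[[0,0.22,-0.201],[-0.62,0,0]],[[0,0.255,-0.233],[-0.72,0,0]]]'; python3 -c "
from h import *
goal(85,250)"
```

```text
time: 2.05
position: [376.2, -343.8, 253.6]
tcp_rot: [-2.7, 90.0, -33.8]
ft_force: [0.9, -0.7, -1.3]
opening: 85.0
t 2.05 pos [ 376.2 -343.8  253.6] target [650.1 126.2 250. ] shift [ 0.0036  0.5439 -0.0085] rv [-6.533e-01  8.000e-04  3.000e-04] open 85.0 F [ 0.9 -0.7 -1.3] M [ 0.01 -0.03 -0.01]
```

```bash
python3 -m inch '[[[0,0.048,0],[-0.08,0,0]],[[0,0.096,0],[-0.16,0,0]],[[0,0.144,0],[-0.24,0,0]],[[0,0.192,0],[-0.32,0,0]],[[0,0.240,0],[-0.4,0,0]],[[0,0.288,0],[-0.48,0,0]],[[0,0.336,0],[-0.56,0,0]],[[0,0.384,0],[-0.64,0,0]]]'; python3 -c "
from h import *
goal(85,250)"
```

```text
time: 2.85
position: [576.1, -15.6, 253.6]
tcp_rot: [-20.2, 90.0, -14.7]
ft_force: [1.1, -0.1, -0.3]
opening: 85.4
t 2.85 pos [576.1 -15.6 253.6] target [650.1 126.2 250. ] shift [0.0037 0.134  0.0874] rv [-0.0134  0.0008  0.0003] open 85.4 F [ 1.1 -0.1 -0.3] M [-0.01  0.01  0.07]
```

```bash
python3 -m inch '[[[0,0.035,0.023],[-0.01,0,0]],[[0,0.07,0.046],[-0.01,0,0]],[[0,0.105,0.068],[-0.01,0,0]],[[0,0.124,0.081],[-0.01,0,0]],[[0,0.132,0.086],[-0.01,0,0]],[[0,0.132,0.086],[-0.01,0,0]],[[0,0.132,0.086],[-0.01,0,0]]]' 0.6; python3 -c "
from h import *
goal(85,166)
t=optics.get_image('top');s=optics.get_image('scene')
cv2.imwrite('pics/a1.png',np.vstack([cv2.resize(t['color'][130:200,170:310,::-1],None,fx=4,fy=4,interpolation=2),cv2.resize(s['color'][150:225,270:410,::-1],None,fx=4,fy=4,interpolation=2)]))
"
```

```text
time: 3.55
position: [648.2, 121.0, 253.1]
tcp_rot: [-139.1, 89.9, -133.2]
ft_force: [-0.1, -1.1, -0.5]
opening: 51.3
t 3.55 pos [648.2 121.  253.1] target [650.1 126.2 166. ] shift [0.0871 0.0051 0.0025] rv [-0.0073 -0.0008  0.0007] open 51.3 F [-0.1 -1.1 -0.5] M [-0.02  0.02  0.  ]
```

View pics/a1.png

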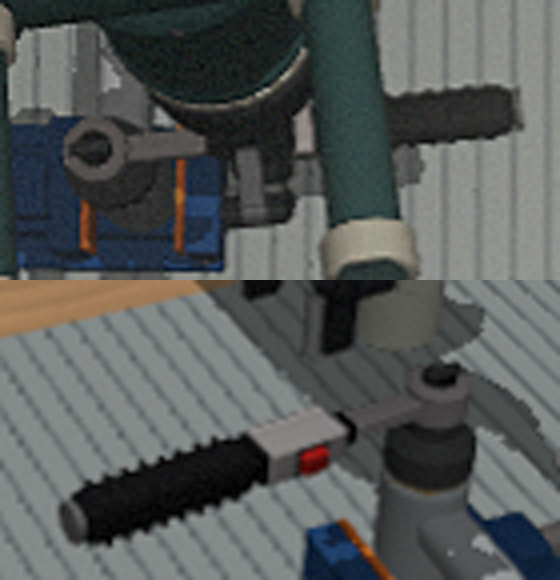

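```bash
python3 -m inch '[[[0.015,0.005,0.0025],[-0.007,0,0]],[[0.04,0.005,0.0025],[-0.007,0,0]],[[0.06,0.005,0.0025],[-0.007,0,0]],[[0.075,0.005,0.0025],[-0.007,0,0]],[[0.084,0.005,0.0025],[-0.007,0,0]],[[0.087,0.005,0.0025],[-0.007,0,0]],[[0.087,0.005,0.0025],[-0.007,0,0]]]'; python3 -c "
from h import *
goal(85,166)
t=optics.get_image('top');s=optics.get_image('scene')
cv2.imwrite('pics/a2.png',np.vstack([cv2.resize(t['color'][130:200,170:310,::-1],None,fx=4,fy=4,interpolation=2),cv2.resize(s['color'][150:225,270:410,::-1],None,fx=4,fy=4,interpolation=2)]))
"
```

```text
time: 4.35
position: [650.7, 127.0, 166.1]
tcp_rot: [-179.1, 90.0, -172.8]
ft_force: [-0.8, 0.6, 0.2]
opening: 51.8
t 4.35 pos [650.7 127.  166.1] target [650.1 126.2 166. ] shift [ 0.0001 -0.0008 -0.0006] rv [-0.0001 -0.0002  0.    ] open 51.8 F [-0.8  0.6  0.2] M [0.04 0.02 0.  ]
```

View pics/a2.png

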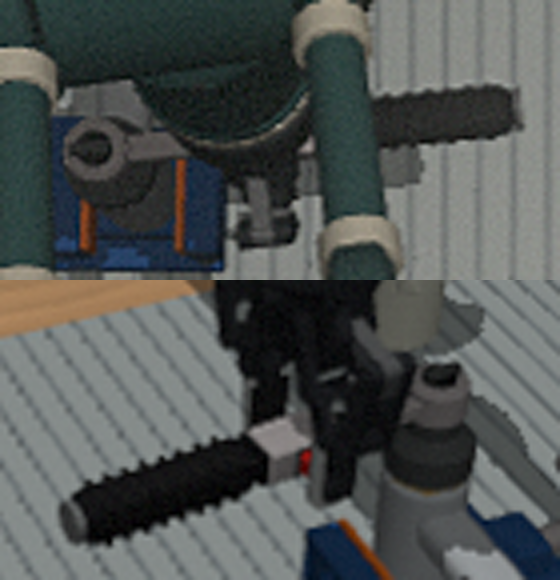

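```bash
python3 -c "
from h import *
s=optics.get_image('scene')
n=np.array([np.cos(TH),np.sin(TH)])
im=cv2.resize(s['color'][150:225,270:410,::-1],None,fx=5,fy=5,interpolation=2)
def pt(r,o,z): 
  q=proj(s,np.r_[PIV+D()*r+n*o,z]); return tuple(((q-[270,150]+.5)*5).astype(int).tolist())
tcp=robot.get_obs()['position'];d=tcp[:2]-PIV;print('r',d@D(),'off',d@n)
r0=d@D();o0=d@n
for c,rr,o,z in [((0,0,255),(78,92),19,(157,169)),((0,255,0),(r0-11,r0+11),o0+26,(146,170)),((255,255,0),(63,107),13,(153,173))]:
  cv2.polylines(im,[np.array([pt(rr[0],o,z[0]),pt(rr[1],o,z[0]),pt(rr[1],o,z[1]),pt(rr[0],o,z[1])])],True,c,1)
cv2.imwrite('pics/a3.png',im);E=np.array(s['extrinsics']);print(-E[:3,:3].T@E[:3,3])
"
```

```text
r 84.08465240276469 off 1.449678730249223
[1372.38838892 -295.14119849  792.25650113]
```

View pics/a3.png

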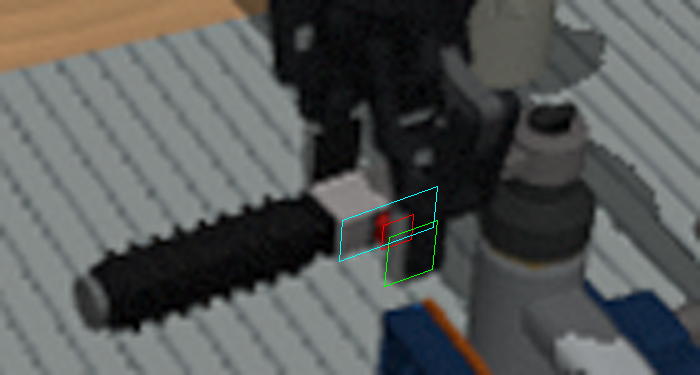

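```bash
python3 -m inch '[[[0,0,-0.0005],[0,0,0]],[[0,0,-0.001],[0,0,0]],[[0,0,-0.001],[0,0,0]],[[0,0,-0.001],[0,0,0]],[[0,0,-0.001],[0,0,0]]]' 0.42 25; python3 -c "
from h import *
for i in range(3): goal(85,166);optics.get_image('scene')"
python3 -m inch '[[[0,0,0],[0,0,0]],[[0,0,0],[0,0,0]],[[0,0,0],[0,0,0]]]' 0.36 25;  python3 -c "
from h import *
for i in range(3): goal(85,166);s=optics.get_image('scene')
cv2.imwrite('pics/a4.png',cv2.resize(s['color'][150:225,270:410,::-1],None,fx=5,fy=5,interpolation=2))
"
```

```text
time: 5.0
position: [650.6, 127.2, 167.3]
tcp_rot: [2.8, 89.9, 9.1]
ft_force: [3.4, -0.4, 2.1]
opening: 36.2
t 5.0 pos [650.6 127.2 167.3] target [650.1 126.2 166. ] shift [ 0.0013 -0.0009 -0.0006] rv [ 0.0001  0.0025 -0.0001] open 36.2 F [ 3.4 -0.4  2.1] M [ 0.08 -0.56  0.08]
t 5.05 pos [650.5 127.1 167.1] target [650.1 126.2 166. ] shift [ 0.0011 -0.0009 -0.0004] rv [ 0.      0.0021 -0.0001] open 35.8 F [3.7 0.4 1.8] M [ 0.04 -0.62  0.01]
t 5.1 pos [650.3 127.1 167. ] target [650.1 126.2 166. ] shift [ 0.001  -0.0009 -0.0003] rv [ 0.0001  0.0018 -0.0001] open 36.0 F [ 3.3 -0.   2.1] M [ 0.07 -0.55 -0.  ]
time: 5.45
position: [650.3, 127.1, 166.8]
tcp_rot: [1.8, 89.9, 8.2]
ft_force: [4.0, 0.5, 3.5]
opening: 30.7
t 5.45 pos [650.3 127.1 166.8] target [650.1 126.2 166. ] shift [ 0.0008 -0.0009 -0.0003] rv [ 0.      0.0017 -0.0001] open 30.7 F [4.  0.5 3.5] M [ 0.13 -0.83 -0.09]
t 5.5 pos [650.3 127.1 166.8] target [650.1 126.2 166. ] shift [ 0.0008 -0.0009 -0.0003] rv [ 0.0001  0.0016 -0.0001] open 30.9 F [5.  1.3 2.9] M [ 0.13 -0.83  0.  ]
t 5.55 pos [650.3 127.1 166.8] target [650.1 126.2 166. ] shift [ 0.0008 -0.0009 -0.0003] rv [ 0.0001  0.0016 -0.0001] open 30.9 F [5.  0.1 3.1] M [ 0.12 -0.8  -0.06]
```

View pics/a4.png

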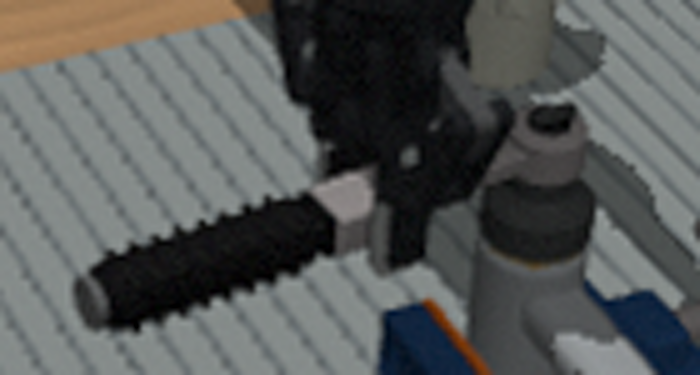

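```bash
python3 -m inch '[[[0,0,0],[0,0,0]],[[0,0,0],[0,0,0]],[[0,0,0],[0,0,0]],[[0,0,0],[0,0,0]]]' 0.2 35;  python3 -c "
from h import *
for i in range(2): goal(175.3,166.8);s=optics.get_image('scene')
cv2.imwrite('pics/a5.png',cv2.resize(s['color'][150:225,270:410,::-1],None,fx=5,fy=5,interpolation=2))
"
```

```text
time: 6.0
position: [650.2, 127.1, 167.0]
tcp_rot: [2.4, 89.9, 8.7]
ft_force: [5.2, 1.2, 5.2]
opening: 25.2
t 6.0 pos [650.2 127.1 167. ] target [660.   36.5 166.8] shift [ 0.0002 -0.0912 -0.0001] rv [ 0.      0.0014 -0.0001] open 25.2 F [5.2 1.2 5.2] M [ 0.03 -0.69 -0.02]
t 6.05 pos [650.2 127.1 167. ] target [660.   36.5 166.8] shift [ 0.0002 -0.0912 -0.0002] rv [-0.      0.0015 -0.0001] open 25.1 F [3.9 1.  4.3] M [ 0.09 -0.69 -0.08]
```

View pics/a5.png

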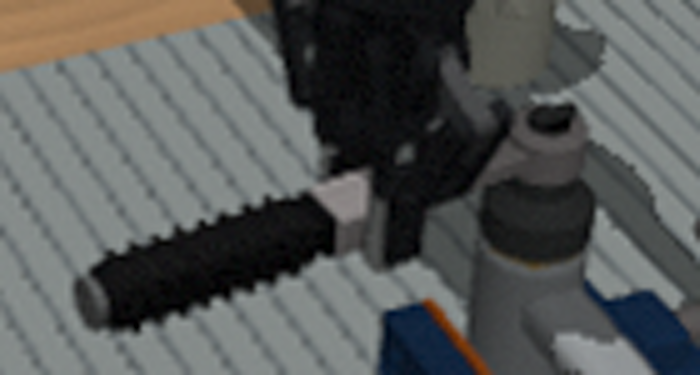

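```bash
python3 -m inch '[[[0,-0.003,0],[0,0,0]],[[0,-0.008,0],[0,0,0]],[[0,-0.014,0],[0,0,0]],[[0,-0.02,0],[0,0,0]],[[0,-0.025,0],[0,0,0]],[[0,-0.025,0],[0,0,0]]]';  python3 -c "
from h import *
goal(175.3,166.8);s=optics.get_image('scene')
cv2.imwrite('pics/a6.png',cv2.resize(s['color'][150:225,270:410,::-1],None,fx=5,fy=5,interpolation=2))
"
```

```text
time: 6.7
position: [653.0, 102.1, 167.0]
tcp_rot: [13.1, 89.9, 19.4]
ft_force: [4.3, 0.5, 5.2]
opening: 26.0
t 6.7 pos [653.  102.1 167. ] target [660.   36.5 166.8] shift [ 0.0002 -0.066  -0.0002] rv [-0.0003  0.0015 -0.0003] open 26.0 F [4.3 0.5 5.2] M [ 0.11 -0.7  -0.04]
```

View pics/a6.png

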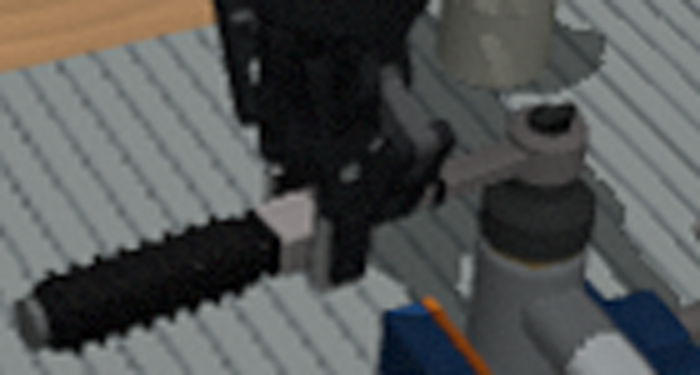

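```bash
python3 -m inch '[[[0,-0.008,0],[0,0,0]],[[0,-0.018,0],[0,0,0]],[[0,-0.03,0],[0,0,0]],[[0,-0.042,0],[0,0,0]],[[0,-0.052,0],[0,0,0]],[[0,-0.058,0],[0,0,0]],[[0,-0.062,0],[0,0,0]],[[0,-0.062,0],[0,0,0]]]';  python3 -c "
from h import *
goal(175.3,166.8);s=optics.get_image('scene')
cv2.imwrite('pics/a7.png',cv2.resize(s['color'][150:240,230:410,::-1],None,fx=4,fy=4,interpolation=2))
"
```

```text
time: 7.55
position: [659.8, 40.5, 166.9]
tcp_rot: [15.7, 89.9, 22.0]
ft_force: [5.3, 0.4, 4.6]
opening: 25.4
t 7.55 pos [659.8  40.5 166.9] target [660.   36.5 166.8] shift [ 0.0001 -0.0041 -0.0002] rv [-0.0003  0.0014 -0.0004] open 25.4 F [5.3 0.4 4.6] M [ 0.08 -0.73  0.01]
```

View pics/a7.png

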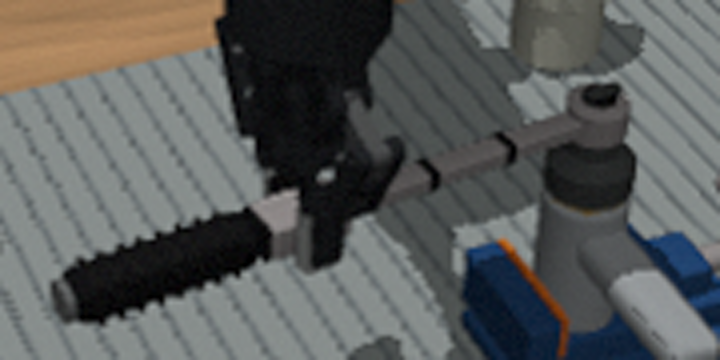

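```bash
python3 -m inch '[[[0,-0.001,0],[0,0,0]],[[0,-0.002,0],[0,0,0]],[[0,-0.003,0],[0,0,0]],[[0,-0.0035,0],[0,0,0]],[[0,-0.0035,0],[0,0,0]]]';  python3 -c "
from h import *
goal(175.3,166.8)"
python3 -m inch '[[[0,-0.0005,0],[0,0,0]],[[0,-0.001,0],[0,0,0]],[[0,-0.001,0],[0,0,0]]]';  python3 -c "
from h import *
goal(175.3,166.8)"
```

```text
time: 8.1
position: [660.0, 38.0, 166.9]
tcp_rot: [45.6, 89.9, 51.9]
ft_force: [3.5, 3.6, 5.0]
opening: 25.4
t 8.1 pos [660.   38.  166.9] target [660.   36.5 166.8] shift [ 0.0001 -0.0015 -0.0001] rv [-0.      0.0013 -0.0014] open 25.4 F [3.5 3.6 5. ] M [ 0.38 -0.68 -0.05]
time: 8.4
position: [660.1, 37.1, 166.9]
tcp_rot: [46.3, 89.9, 52.6]
ft_force: [3.9, 2.6, 5.0]
opening: 25.7
t 8.4 pos [660.1  37.1 166.9] target [660.   36.5 166.8] shift [ 0.0001 -0.0006 -0.0002] rv [-0.      0.0014 -0.0015] open 25.7 F [3.9 2.6 5. ] M [ 0.4  -0.69 -0.04]
```

```bash
python3 -m inch '[[[0,-0.0005,0],[0,0,0]],[[0,-0.001,0],[0,0,0]],[[0,-0.001,0],[0,0,0]]]';  python3 -c "
from h import *
goal(175.3,166.8)"
```

```text
time: 8.7
position: [660.1, 37.1, 166.9]
tcp_rot: [64.3, 89.8, 70.6]
ft_force: [4.4, 5.6, 4.8]
opening: 25.7
t 8.7 pos [660.1  37.1 166.9] target [660.   36.5 166.8] shift [ 0.0001 -0.0006 -0.0002] rv [ 0.      0.0014 -0.003 ] open 25.7 F [4.4 5.6 4.8] M [ 0.78 -0.7  -0.05]
```

```bash
python3 -m inch '[[[0,0,0],[0,0,0]],[[0,0,0],[0,0,0]],[[0,0,0],[0,0,0]],[[0,0,0],[0,0,0]]]' 0.6; python3 -c "
from h import *
goal(250,250);s=optics.get_image('scene')
cv2.imwrite('pics/a8.png',cv2.resize(s['color'][150:240,230:410,::-1],None,fx=4,fy=4,interpolation=2))
"
```

```text
time: 9.1
position: [658.3, 34.9, 164.9]
tcp_rot: [177.4, 89.8, -176.3]
ft_force: [0.4, 0.4, 0.7]
opening: 50.9
t 9.1 pos [658.3  34.9 164.9] target [668.2 -37.8 250. ] shift [-0.0851 -0.0733  0.0016] rv [-0.0001 -0.0036 -0.0002] open 50.9 F [0.4 0.4 0.7] M [ 0.01  0.05 -0.01]
```

View pics/a8.png

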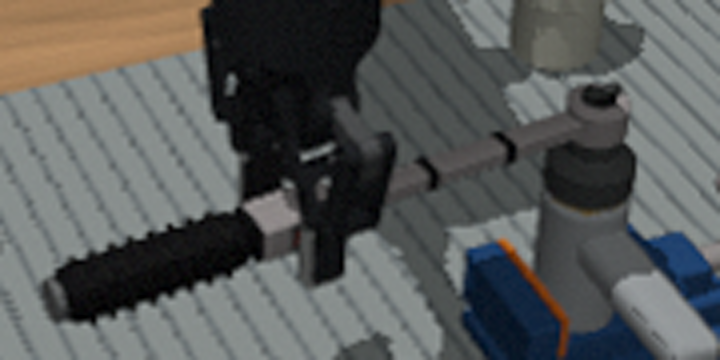

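```bash
python3 -m inch '[[[-0.015,0,0],[0,0,0]],[[-0.04,0,0],[0,0,0]],[[-0.06,0,0],[0,0,0]],[[-0.075,-0.02,0.001],[0,0,0]],[[-0.075,-0.045,0.001],[0,-0.003,0]],[[-0.075,-0.065,0.001],[0,-0.003,0]],[[-0.075,-0.073,0.001],[0,-0.003,0]],[[-0.075,-0.073,0.001],[0,-0.003,0]]]'; python3 -c "
from h import *
t=optics.get_image('top');s=optics.get_image('scene')
cv2.imwrite('pics/a9.png',np.vstack([cv2.resize(t['color'][130:200,170:350,::-1],None,fx=4,fy=4,interpolation=2),cv2.resize(s['color'][150:225,230:410,::-1],None,fx=4,fy=4,interpolation=2)]))
goal(250,166)
for n in ['collar','rubber_grip','shaft_root','pivot','button_face']:
    q=optics.pinpoint(t,n);q2=optics.pinpoint(s,n); print(n,[(x['pixel'],round(x['confidence'],2)) for x in q[:1]],[(x['pixel'],round(x['confidence'],2)) for x in q2[:1]])
    if q and q2: print(tri(s,q2[0]['pixel'],t,q[0]['pixel']))
"
```

```text
time: 9.95
position: [668.4, -39.1, 240.6]
tcp_rot: [11.0, 89.9, 17.1]
ft_force: [0.2, -0.0, -0.4]
opening: 51.2
t 10.05 pos [668.4 -37.4 240.5] target [668.2 -37.8 166. ] shift [ 0.0745 -0.0005 -0.0003] rv [-0.0007  0.0016 -0.0009] open 51.2 F [-0.3  0.3 -0.2] M [-0.03 -0.02 -0.01]
collar [([279.1, 160.4], 0.66)] [([302.4, 206.3], 0.74)]
(array([657.40059897,  38.77745382, 156.49917177]), [3.3, 3.3])
rubber_grip [([318.2, 154.9], 0.75)] [([266.1, 215.1], 0.67)]
(array([667.14232313, -38.86931704, 166.68858852]), [2.9, 2.9])
shaft_root [([217.8, 168.4], 0.78)] [([361.9, 183.3], 0.91)]
(array([642.01581514, 167.30109535, 163.31665907]), [3.6, 3.6])
pivot [([188.8, 163.6], 0.9)] [([378.1, 179.3], 0.83)]
(array([646.09297725, 214.46104402, 165.28095842]), [7.5, 7.5])
button_face [([410.2, 139.6], 0.56)] [([305.8, 209.8], 0.5)]
(array([ 724.87298686, -101.36078121,  265.63854907]), [102.4, 102.4])
```

View pics/a9.png

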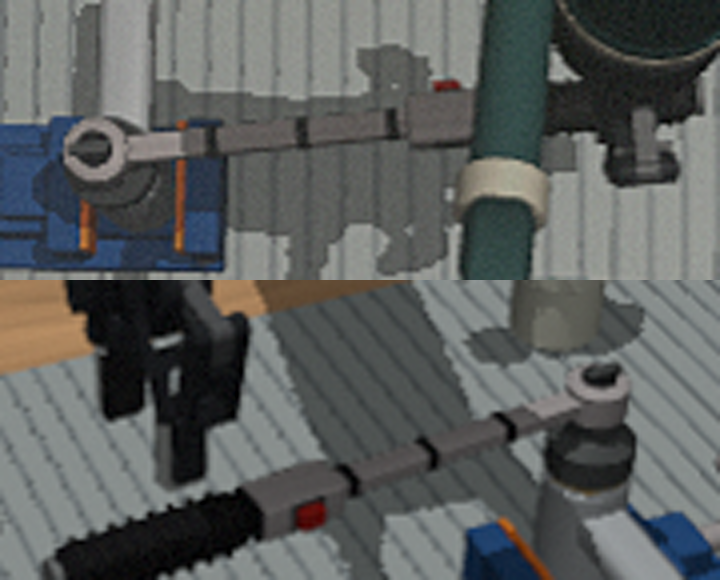

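```bash
python3 -c "
from h import *
t=optics.get_image('top')
print(atz(t,(279.6,158.9),173),np.r_[PIV+D()*175,173])
goal(250,166)"
python3 -m inch '[[[0.015,0,-0.0003],[0,0,0]],[[0.035,0,-0.0003],[0,0,0]],[[0.055,0,-0.0003],[0,0,0]],[[0.068,0,-0.0003],[0,0,0]],[[0.0745,0,-0.0003],[0,0,0]],[[0.0745,0,-0.0003],[0,0,0]]]'; python3 -c "
from h import *
t=optics.get_image('top');s=optics.get_image('scene')
cv2.imwrite('pics/b1.png',np.vstack([cv2.resize(t['color'][130:200,170:350,::-1],None,fx=4,fy=4,interpolation=2),cv2.resize(s['color'][165:240,230:410,::-1],None,fx=4,fy=4,interpolation=2)]))
goal(250,166)
"
```

```text
[658.44303418  40.68070253 173.        ] [660.00350444  36.7568328  173.        ]
t 10.6 pos [668.8 -37.1 241.3] target [668.2 -37.8 166. ] shift [ 0.0753 -0.0006 -0.0009] rv [ 0.0004  0.003  -0.    ] open 51.2 F [-0.3  0.5 -0.8] M [-0.01  0.   -0.03]
time: 11.2
position: [667.8, -37.3, 165.1]
tcp_rot: [49.0, 90.0, 55.3]
ft_force: [0.1, 0.2, 0.5]
opening: 51.6
t 11.3 pos [669.2 -37.4 167.3] target [668.2 -37.8 166. ] shift [ 0.0013 -0.0003 -0.001 ] rv [0.     0.0039 0.0002] open 51.4 F [-0.2  0.3 -0.3] M [ 0.01  0.03 -0.03]
```

View pics/b1.png

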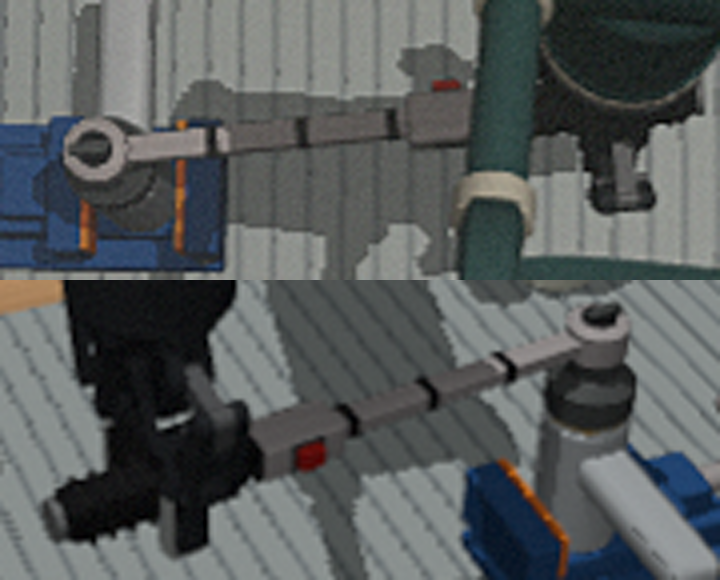

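```bash
python3 -m inch '[[[0,0,0],[0,0,0]],[[0,0,0],[0,0,0]],[[0,0,0],[0,0,0]],[[0,0,0],[0,0,0]],[[0,0,0],[0,0,0]]]' 0.36 30; python3 -c "
from h import *
for i in range(3):goal(250,166);optics.get_image('scene')"
python3 -m inch '[[[0,0,0],[0,0,0]],[[0,0,0],[0,0,0]],[[0,0,0],[0,0,0]]]' 0.32 30; python3 -c "
from h import *
for i in range(4):goal(250,166);optics.get_image('scene')"
```

```text
time: 11.8
position: [668.8, -37.4, 167.0]
tcp_rot: [-0.9, 89.8, 5.4]
ft_force: [-0.1, -0.1, 0.4]
opening: 30.2
t 11.8 pos [668.8 -37.4 167. ] target [668.2 -37.8 166. ] shift [ 0.001  -0.0004 -0.0006] rv [0.0001 0.0033 0.0001] open 30.2 F [-0.1 -0.1  0.4] M [ 0.    0.01 -0.  ]
t 11.85 pos [668.7 -37.4 166.9] target [668.2 -37.8 166. ] shift [ 0.0009 -0.0004 -0.0005] rv [0.     0.0032 0.    ] open 30.6 F [-0.4  0.4 -0.2] M [ 0.03 -0.05  0.01]
t 11.9 pos [668.7 -37.4 166.8] target [668.2 -37.8 166. ] shift [ 0.0008 -0.0004 -0.0005] rv [0.     0.0031 0.    ] open 30.7 F [-0.5 -0.4  0.9] M [-0.03  0.02  0.05]
time: 12.25
position: [668.3, -37.4, 166.7]
tcp_rot: [2.6, 89.9, 8.9]
ft_force: [-2.3, 0.6, 0.9]
opening: 27.0
t 12.25 pos [668.3 -37.4 166.7] target [668.2 -37.8 166. ] shift [ 0.0007 -0.0004 -0.0001] rv [-0.      0.002  -0.0001] open 27.0 F [-2.3  0.6  0.9] M [-0.1   0.37  0.03]
t 12.3 pos [668.3 -37.4 166.7] target [668.2 -37.8 166. ] shift [ 0.0007 -0.0004 -0.0001] rv [ 0.      0.002  -0.0001] open 27.4 F [-2.6 -1.   1. ] M [-0.08  0.44 -0.07]
t 12.35 pos [668.3 -37.4 166.6] target [668.2 -37.8 166. ] shift [ 0.0006 -0.0004 -0.0001] rv [-0.      0.002  -0.0001] open 27.2 F [-2.7 -0.2  0.5] M [-0.08  0.42  0.03]
t 12.4 pos [668.3 -37.4 166.7] target [668.2 -37.8 166. ] shift [ 0.0007 -0.0004 -0.0001] rv [ 0.      0.0021 -0.0001] open 27.3 F [-3.6 -1.1  2.1] M [-0.08  0.38 -0.05]
```

```bash
python3 -m inch '[[[0,0,-0.0005],[0,0,0]],[[0,0,-0.001],[0,0,0]],[[0,0,-0.0014],[0,0,0]],[[0,0,-0.0014],[0,0,0]]]'; python3 -c "
from h import *
for i in range(3):goal(250,166);optics.get_image('scene')"
python3 -m inch '[[[0,0,0],[0,0,0]],[[0,0,0],[0,0,0]],[[0,0,0],[0,0,0]]]' 0.3 30; python3 -c "
from h import *
for i in range(3):goal(250,166);optics.get_image('scene')"
```

```text
time: 12.85
position: [667.7, -37.5, 166.9]
tcp_rot: [-0.9, 89.8, 5.4]
ft_force: [-0.1, -0.3, 0.2]
opening: 27.4
t 12.85 pos [667.7 -37.5 166.9] target [668.2 -37.8 166. ] shift [ 0.0009 -0.0004  0.0005] rv [0.0001 0.004  0.0001] open 27.4 F [-0.1 -0.3  0.2] M [ 0.02 -0.    0.01]
t 12.9 pos [667.7 -37.5 166.9] target [668.2 -37.8 166. ] shift [ 0.0009 -0.0004  0.0005] rv [0.0001 0.0038 0.    ] open 27.6 F [ 0.3  0.1 -1. ] M [-0.   -0.   -0.05]
t 12.95 pos [667.6 -37.5 166.9] target [668.2 -37.8 166. ] shift [ 0.0009 -0.0004  0.0006] rv [0.0001 0.0037 0.0001] open 27.2 F [-0.3  0.7  0. ] M [-0.02 -0.03  0.  ]
time: 13.3
position: [667.3, -37.5, 166.8]
tcp_rot: [0.5, 89.8, 6.8]
ft_force: [-0.1, -0.8, -0.0]
opening: 25.0
t 13.3 pos [667.3 -37.5 166.8] target [668.2 -37.8 166. ] shift [ 0.0008 -0.0004  0.0009] rv [ 0.0001  0.003  -0.    ] open 25.0 F [-0.1 -0.8 -0. ] M [0.02 0.03 0.02]
t 13.35 pos [667.3 -37.5 166.8] target [668.2 -37.8 166. ] shift [ 0.0008 -0.0004  0.0009] rv [0.    0.003 0.   ] open 25.2 F [ 0.2  0.2 -0.2] M [-0.06  0.06 -0.01]
t 13.4 pos [667.3 -37.5 166.8] target [668.2 -37.8 166. ] shift [ 0.0008 -0.0004  0.0009] rv [ 0.     0.003 -0.   ] open 25.8 F [-1.5 -0.5  0.2] M [-0.    0.03  0.  ]
```

Centred with no side force. Closing on the grip now.

```bash
python3 -m inch '[[[0,0,0],[0,0,0]],[[0,0,0],[0,0,0]],[[0,0,0],[0,0,0]],[[0,0,0],[0,0,0]],[[0,0,0],[0,0,0]]]' 0.1 50; python3 -c "
from h import *
t=optics.get_image('top');s=optics.get_image('scene');save(s,'c_s');save(t,'c_t')
cv2.imwrite('pics/c1.png',np.vstack([cv2.resize(t['color'][130:200,170:350,::-1],None,fx=4,fy=4,interpolation=2),cv2.resize(s['color'][165:240,230:410,::-1],None,fx=4,fy=4,interpolation=2)]))
goal(250,166)
"
```

```text
time: 13.95
position: [667.2, -37.6, 166.9]
tcp_rot: [0.4, 89.8, 6.7]
ft_force: [-3.0, -0.3, 2.1]
opening: 23.8
t 14.05 pos [667.2 -37.6 166.9] target [668.2 -37.8 166. ] shift [ 0.0009 -0.0004  0.001 ] rv [-0.0001  0.0027 -0.    ] open 23.3 F [-2.4 -0.5  2.5] M [-0.03  0.51 -0.18]
```

View pics/c1.png

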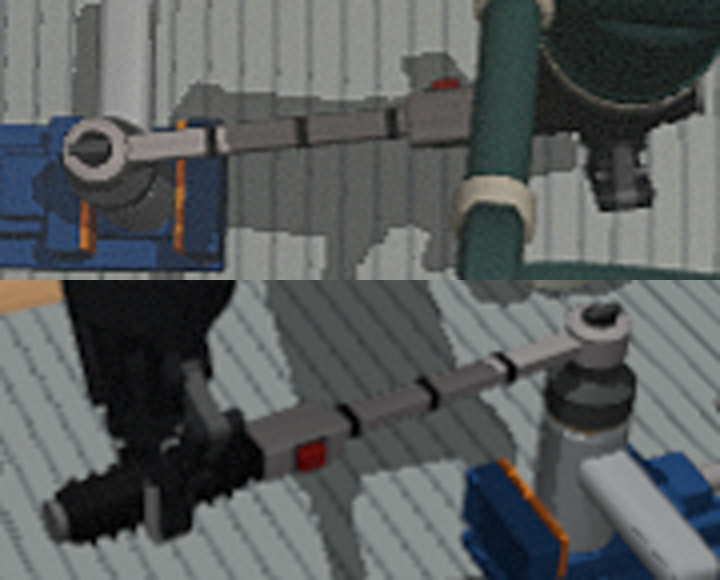

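Gripped. A gentle inward tug will test the lock.

```bash
python3 -m inch '[[[0,0.0007,0],[0,0,0]],[[0,0.0014,0],[0,0,0]],[[0,0.002,0],[0,0,0]],[[0,0.002,0],[0,0,0]]]'; python3 -c "
from h import *
goal(250,166)"; python3 -m inch '[[[0,-0.0007,0],[0,0,0]],[[0,-0.0014,0],[0,0,0]],[[0,-0.002,0],[0,0,0]],[[0,-0.002,0],[0,0,0]]]'; python3 -c "
from h import *
goal(250,166)"
```

```text
time: 14.45
position: [667.0, -35.9, 166.8]
tcp_rot: [-13.2, 89.8, -6.9]
ft_force: [-2.0, -3.7, 2.8]
opening: 23.5
t 14.45 pos [667.  -35.9 166.8] target [668.2 -37.8 166. ] shift [ 0.0008 -0.002   0.001 ] rv [0.0001 0.0028 0.0007] open 23.5 F [-2.  -3.7  2.8] M [-0.49  0.65 -0.15]
time: 14.85
position: [667.2, -36.8, 166.8]
tcp_rot: [19.3, 89.8, 25.7]
ft_force: [-2.3, 1.5, 4.2]
opening: 23.1
t 14.85 pos [667.2 -36.8 166.8] target [668.2 -37.8 166. ] shift [ 0.0008 -0.0011  0.0009] rv [ 0.0002  0.0029 -0.001 ] open 23.1 F [-2.3  1.5  4.2] M [ 0.26  0.68 -0.13]
```

```bash
python3 -m inch '[[[0,-0.0007,0],[0,0,0]],[[0,-0.0014,0],[0,0,0]],[[0,-0.002,0],[0,0,0]],[[0,-0.002,0],[0,0,0]]]'; python3 -c "
from h import *
for i in range(3):goal(250,166);s=optics.get_image('scene')
q=optics.pinpoint(s,'release_button') ;print(q[:1])
cv2.imwrite('pics/c2.png',cv2.resize(s['color'][180:230,270:340,::-1],None,fx=8,fy=8,interpolation=2))
"; python3 -m inch '[[[0,0.001,0],[0,0,0]],[[0,0.002,0],[0,0,0]],[[0,0.003,0],[0,0,0]],[[0,0.003,0],[0,0,0]]]'; python3 -c "
from h import *
for i in range(3):goal(250,166);s=optics.get_image('scene')"
python3 -m inch '[[[0,0.001,0],[0,0,0]],[[0,0.002,0],[0,0,0]],[[0,0.002,0],[0,0,0]]]'; python3 -c "
from h import *
for i in range(3):goal(250,166);s=optics.get_image('scene')
cv2.imwrite('pics/c3.png',cv2.resize(s['color'][180:230,270:340,::-1],None,fx=8,fy=8,interpolation=2))
"
```

```text
time: 15.25
position: [667.4, -37.6, 166.8]
tcp_rot: [46.8, 89.8, 53.1]
ft_force: [-3.7, 7.7, 4.1]
opening: 23.3
t 15.25 pos [667.4 -37.6 166.8] target [668.2 -37.8 166. ] shift [ 0.0008 -0.0003  0.0008] rv [ 0.0001  0.0029 -0.003 ] open 23.3 F [-3.7  7.7  4.1] M [ 0.92  0.81 -0.12]
t 15.3 pos [667.4 -37.7 166.8] target [668.2 -37.8 166. ] shift [ 0.0008 -0.0002  0.0009] rv [ 0.0001  0.0028 -0.0029] open 23.3 F [-4.4  6.8  4. ] M [ 0.95  0.75 -0.13]
t 15.35 pos [667.4 -37.6 166.8] target [668.2 -37.8 166. ] shift [ 0.0008 -0.0003  0.0008] rv [ 0.0001  0.0029 -0.0029] open 23.3 F [-3.6  6.6  4.2] M [ 0.87  0.7  -0.12]
time: 15.8
position: [667.4, -37.4, 166.9]
tcp_rot: [-22.4, 89.8, -16.1]
ft_force: [-3.1, -3.1, 3.7]
opening: 23.1
t 15.8 pos [667.4 -37.4 166.9] target [668.2 -37.8 166. ] shift [ 0.0009 -0.0005  0.0008] rv [0.0001 0.0032 0.0013] open 23.1 F [-3.1 -3.1  3.7] M [-0.28  0.71 -0.12]
t 15.85 pos [667.3 -37.4 166.8] target [668.2 -37.8 166. ] shift [ 0.0008 -0.0005  0.0008] rv [-0.0001  0.0032  0.0011] open 23.3 F [-2.4 -2.6  3.5] M [-0.31  0.64 -0.11]
t 15.9 pos [667.3 -37.
[... 324 characters left out ...]
hift [ 0.0009 -0.0021  0.0008] rv [0.     0.0033 0.0022] open 23.4 F [-1.9 -6.8  2.6] M [-0.78  0.6  -0.06]
t 16.3 pos [667.2 -35.8 166.9] target [668.2 -37.8 166. ] shift [ 0.0009 -0.0021  0.0008] rv [0.     0.0033 0.0021] open 23.5 F [-1.3 -6.9  2.9] M [-0.83  0.63 -0.05]
t 16.35 pos [667.2 -35.8 166.9] target [668.2 -37.8 166. ] shift [ 0.0009 -0.0021  0.0008] rv [-0.      0.0033  0.0021] open 23.3 F [-3.  -6.4  2.4] M [-0.86  0.57 -0.11]Traceback (most recent call last):
  File "<string>", line 4, in <module>
    q=optics.pinpoint(s,'release_button') ;print(q[:1])
ValueError: it knows: bottle_trap, button_face, cartridge, collar, flush_plate, mixer, pivot, pliers, rubber_grip, shaft_root
```

View pics/c3.png

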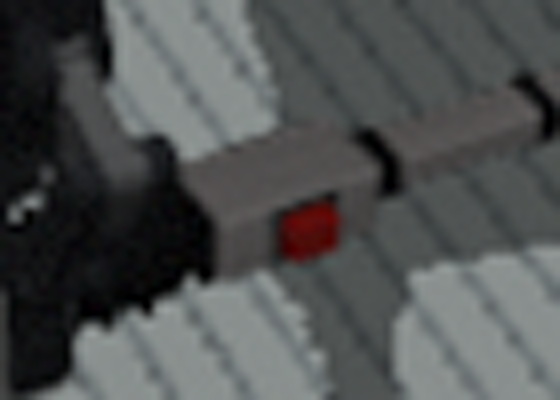

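The lock holds: it stops hard both ways within about 1.8 mm of play, at around 7 N. Next I'll return to the outer end and relax the force.

```bash
python3 -m inch '[[[0,-0.0015,0],[0,0,0]],[[0,-0.003,0],[0,0,0]],[[0,-0.0045,0],[0,0,0]],[[0,-0.0045,0],[0,0,0]],[[0,-0.004,0.0],[0,0,0]],[[0,-0.0035,0],[0,0,0]],[[0,-0.0035,0],[0,0,0]]]'; python3 -c "
from h import *
t=optics.get_image('top');s=optics.get_image('scene');save(t,'d_t');save(s,'d_s')
goal(250,166)
for n in ['collar','rubber_grip','shaft_root']:
    q=optics.pinpoint(t,n);q2=optics.pinpoint(s,n)
    if q and q2: print(n,q[0]['pixel'],q2[0]['pixel'],tri(s,q2[0]['pixel'],t,q[0]['pixel']))
"
```

```text
time: 17.1
position: [667.4, -37.6, 166.8]
tcp_rot: [9.5, 89.8, 15.8]
ft_force: [-2.5, 2.6, 4.6]
opening: 23.1
t 17.2 pos [667.3 -37.5 166.8] target [668.2 -37.8 166. ] shift [ 0.0008 -0.0003  0.0008] rv [ 0.0001  0.003  -0.0007] open 23.5 F [-3.1  3.2  5.1] M [ 0.52  0.7  -0.07]
collar [279.6, 159.7] [299.2, 205.3] (array([657.13183118,  35.17541058, 160.12935257]), [6.0, 6.0])
shaft_root [218.0, 165.3] [363.2, 182.7] (array([647.40699761, 166.44302498, 168.66263455]), [3.8, 3.8])
```

View pics/d_s.png

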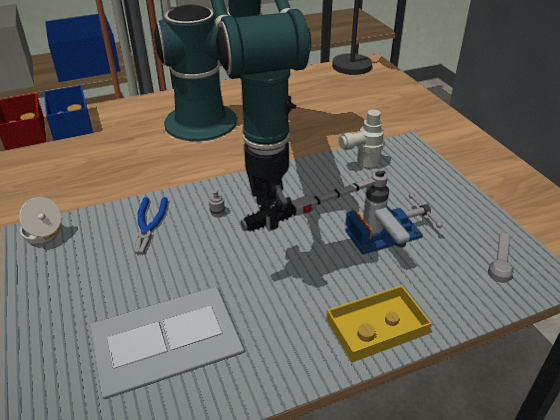

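View pics/d_t.png

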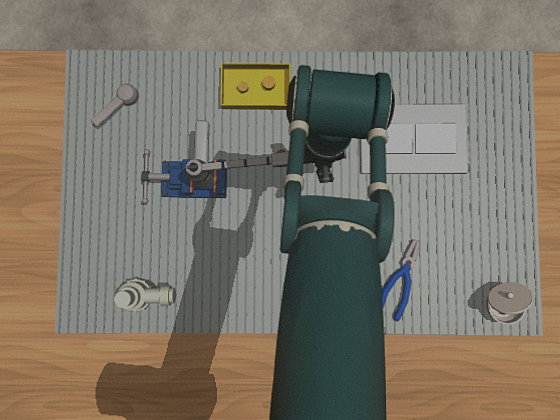

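The views show the handle fully out, the red button proud at (308,208), the grip held at (280,212), and the pliers, cartridge, flush plate and bottle trap where they were. Handing in.

```bash
python3 -c "
from h import *
print(robot.close_job())"
```

```text
the job is handed in; nothing more can be done
None
```

The ratchet handle is drawn out to its second stop and locked, and I handed the job in at about 17 s with the gripper holding the rubber grip.

**What I did:** I pinched the collar, which pushed the button flush. I then drew the handle about 90 mm in one straight pull, past the first stop, until it met the end of travel. There I opened the gripper so the button sprang out, then moved to the middle of the black rubber grip and closed on it at 50 N.

**Last checks:**
- **Lock:** the pictures show the button standing out. With the grip held, I pushed and pulled along the handle with about 7 N. It stopped both ways within roughly 1.8 mm, which is consistent with the lock's ±1 mm. I then returned it to the outer end with about 3 N of residual force along the handle.
- **Ratchet angle:** I saw no clear swing. The line the gripper followed (about 6.3°) agrees with the starting estimate. When closing on the grip, one finger touched first with about 3 N, so I moved over 1.4 mm. A residual side force of 2–3 N was left at hand-in.
- **Other things on the liner:** the pliers, cartridge, flush plate and bottle trap look unmoved in the final pictures.

**What disagreed or failed:**
- The first lock test was unclear, so I repeated it with more force.
- The networks' positions for single points varied by several millimetres.
- They did not find `button_face` reliably from above, and they missed the covered grip in at least one of the last two views. I relied on the pictures and on contact forces for those.

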